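Set a display stand's leg to its length mark and lock the cam lever

ROBOT

A 6-joint arm with a two-finger parallel gripper is mounted at the origin on the work surface. World frame = base frame: x ahead of the robot, y to its left, z up, the work surface at z = 0. Lengths are in m, angles in rad, forces in N, time in s.
With the tool pointing down it reaches from about 0.275 to 0.85 m from the base axis. Payload 19 kg.
Tool frame: the origin (TCP) lies on the centre line of the jaws, within the pads' length; the fingertips stand 11 mm ahead of it and the grasp point (between the pads) lies 8 mm behind it (finger_overhang is the distance from the TCP to the fingertips, in m); z points along the fingers, y is the line along which they close (so a half turn about z gives the same grasp; the last joint's range is limited). The gripper opens to 85 mm and grips with 20 to 120 N. Pads are 22 mm wide; open, the fingers measure 114 mm over their backs; the gripper's body (76 mm by 85 mm) begins 54 mm behind the grasp point. The pads swing forward as they close: fully open they stand 13 mm farther back than shut.
Start: joints at [1.076, 0.15, 1.437, -0, 1.554, -0.134], TCP at [0.203, 0.538, 0.242] pointing down, gripper open.
Joint ranges: [-2.8, 2.8], [-0.68, 2.1], [0.12, 2.68], [-1.39, 4.53], [0.16, 2.79], [-2.81, 2.81]. Speed limits (rad/s): [1.89, 1.89, 2.22, 3.01, 3.01, 3.01].

INTERFACE

Orientations are given as a unit quaternion [w, x, y, z].
In Python, from rig import observe, get_image, get_calibration, close_job, trace, finger_overhang gives the robot as it stands.
- The arm moves only by the shell command python3 -m handwheel 'ROWS' [FORCE]. ROWS is text: rows parted by semicolons, each of 7 numbers parted by spaces: the turn, a rotation vector about the tool's x, y, z in degrees, then the shift along the tool's x, y, z in cm, then the opening, from 0 (shut) to 1 (fully open). In form: ax ay az tx ty tz claw; .... A call has 1 to 5 rows; each row is the pose to reach, as a shift and turn from the pose commanded when the call began, along the tool's axes at that moment; what a row does not reach only later rows make up. A row lasts 1/8 s, in which the tool goes at most 62.5 mm and 10.7 degrees, less where a joint would pass 70% of its speed; a pose out of reach is approached as far as the arm can. A call with a gripper value outside its range is refused whole. The fingers move at their own pace and stop on an object; FORCE is the grip in N (left out, the last holds). Time passes only in rows, so rows that repeat a pose let the fingers close. It gives the time, the measured TCP pose, the force, the opening and the grip force at its end, in the units of the state.
- observe(): the state, without advancing time (a new reading comes with each control period).
- get_image(name): name is "scene" or "top"; returns the picture (384x512x3 uint8, red, green, blue); there is no depth.
- get_calibration(name): a dict with "fx", "fy", "cx", "cy" (pixels), "k1" (the pictures are not rectified: a ray, as slopes to the right and down, at radius r is drawn at 1 + k1 r^2 times it, then the intrinsics apply), "R" (3x3) and "t" (3): a world point X has camera coordinates R X + t. Camera axes: x right, y down, z forward; pixel columns grow to the right and rows downward; lengths in m; the calibration is good to about 2 mm. A picture is of the moment at which its call begins. get_calibration takes no time and is no camera call.
- close_job(): hands the job in; it is judged then, once.
Trained networks look in the newest picture that a camera, given by its name, has taken for a name from the list of things; names that differ only in an ending like _2 or _b are one class to them, and where a whole thing is asked for, a point or a joint stands for the part that bears it (a point fixed in the world has none). Each returns a list of dicts, best first, with "p" (0 to 1); they miss things now and then, are a little off and sometimes report something else, mostly with a low value. They report only what shows in the picture. A call takes as long as a camera call.
- trace(label, camera): "region" (384x512 bool, what is visible of it) and "location" ([column, row] in pixels, amid what is visible of it).
The state is a dict: "time": time; "q": joint angles; "qd": joint speeds; "joint_torque": joint torques, N m; "position": TCP position; "tcp_rot": TCP orientation; "force": force on the tool from outside, world axes, zero at the start; "wrist_torque": the same for the moment, N m; "width": opening from 0.0 (shut) to 1.0 (fully open); "grasp_force": force on a finger pad.
Only numpy, scipy, OpenCV 4.12 (cv2) and the standard library are available. Lean on these libraries where they do the work, as an engineer would, in place of code of your own. Each camera call takes 0.05 s, during which the arm holds its last target. There are 200 camera calls.

TASK

The leg of the display stand that points toward the robot has dropped out because its cam lever is open: push that lower leg back up until its collar meets the ring mark on the rod and, holding it there, press the cam lever fully shut against the leg. The clamp's tension nut is still slack, so even the shut lever does not carry the leg: finish still gripping the leg at the mark with the lever shut, ready for the nut to be tightened. Leave the things around the stand alone.

Things in the scene. Friction and masses are not known exactly. Their poses are not given: they have to be found in the camera images.
- lower_leg: sliding lower leg: dark steel tube, diameter 18 mm, with a black clamp collar at its upper end and a rubber foot at the other, 176 mm long, 0.3 to 0.4 kg; it slopes 25 degrees down from the hub toward the robot. Origin: on the tube axis at the collar's upper rim. Own x: up along the rod to the hub; y: sideways, to the cam lever's side; z: square to the leg, upward (this frame tilts with it).
- collar_face (a point): on the tube axis at the collar's flat lower face (lower leg's x = -26 mm). The collar spans 0 to -26 mm in the lower leg's x, -22 to +25 mm in y, -18 to +18 mm in z; bare tube follows from x = -26 to -152 mm, then the 26 mm foot. The face stands out round the tube, so fingers straddling the tube can push the leg up by it.
- leg_slide (a joint): how far the lower leg stands out from its mark, m: 0 = collar's upper rim just meets the lower edge of the black ring on the rod; positive = too long. Starts at the end stop, 0.050; can be pushed in to -0.030. It slides along own x only and does not turn; whenever it is not held it slides back out to 0.050 under its weight (1 to 2 N), lever open or shut.
- cam (a joint): angle of the cam lever, rad: 0 = fully shut, along the tube; starts open at 0.55 to 0.72, stop at 0.8. It is stiff and stays where it is left; turning it takes 2 to 4 N on the blade all the way. With the tension nut (brass, 14 mm, on the collar's other side) slack, the shut lever does not clamp the leg.
- cam_lever: aluminium cam lever on the collar, moving with the leg: flat blade 46 mm long, 7 mm thick (9 at the rounded tip), 17 mm tall. Origin: its pin, at x -20, y +14.5 mm in the lower leg's frame, parallel to its z; own -x runs to the tip. The tip swings sideways toward the tube to shut. Shut, it lies 2 mm off the tube's +y side; its outer side is 18 to 19 mm from the tube axis.
- lever_tip (a point): middle of the lever's rounded tip, 44 mm from its pin; with the lever shut, 38 mm below the collar's lower face. Tube and shut lever together are about 28 mm wide.
- length_mark (a point): the length mark on the fixed upper leg, a 12 mm aluminium rod: centre of the rod at the lower edge of the black ring (4 mm wide). The hub axis is 85 mm farther up the rod. The other two legs are set, with their collars at their rings.
- stand: display stand, fixed: a dark steel column 25 mm thick, 0.26 m high with an open socket on top, in a wooden block on the bench; three legs splay from a hub 52 mm across, 215 mm above the table. Origin: under the block's centre, on the table; the leg with the open lever runs from the hub along own -x.
- arched_tray: bystander: round woven tray 172 mm across with two arched bamboo handles, 125 mm high; origin under its centre
- glue_bottle: bystander: white squeeze bottle 48 mm across, 130 mm high, standing; origin under its centre
- screwdriver: bystander: screwdriver lying on the table

How it is judged:
On the way, in this order (a step that is already met when the one before it is completed fails the run):
1. the lower leg is at its length mark, the cam lever still open (value of joint leg_slide between -0.006 and 0.006 m and value of joint cam above 0.15 rad), for 0.2 s.
2. the cam lever is fully shut with the leg at its mark (value of joint cam below 0.06 rad and value of joint leg_slide between -0.004 and 0.004 m), for 0.2 s.
At the end, for the whole second after the job is handed in: The cam lever is shut (within 0.06 rad), the leg's collar is within 4 mm of the ring mark and still, and the fingers still hold the leg (more than 3 N on it), without which it slides out (all of step 2 and contact force between the fingers and lower_leg above 3 N and velocity of joint leg_slide between -0.01 and 0.01 m/s); the arm keeps its last pose, push and grip.
It fails at once if the lever is shut with the leg away from its mark: shut too early, or the leg let go and slid out again (value of joint cam below 0.15 rad and value of joint leg_slide above 0.012 m).
It fails at once if the tray is disturbed (distance of arched_tray from where it was at the start of the episode above 0.02 m).
It fails at once if the glue bottle is disturbed (distance of glue_bottle from where it was at the start of the episode above 0.02 m).
It fails at once if the screwdriver is disturbed (distance of screwdriver from where it was at the start of the episode above 0.02 m).
It also fails if it takes over 38 s, if anything falls off the work surface, if the arm or the gripper's body presses on something with over 40 N, if the wrist force passes 120 N, or if a joint passes its speed limit or range.

## Working session

There is one attempt and no reset: what is moved stays moved. The work goes in short steps, Python scripts to look and compute and a shell command to move; the robot and the scene stay as the last step left them, time stands still between calls to the robot, and variables do not carry over. Pictures are saved under pics/ and viewed, at most 10 in all, crops included, and the job is handed in when it is done.

```bash
ls; mkdir -p pics; python3 - <<'E'
from rig import *
import cv2,numpy as np
print(observe())
for c in ("scene","top"):
    im=get_image(c); cv2.imwrite(f"pics/{c}0.png",im[:,:,::-1])
    k=get_calibration(c); print(c,{a:np.round(b,4).tolist() for a,b in k.items()})
    for n in ("lower_leg","cam_lever","collar_face","lever_tip","length_mark","stand","arched_tray","glue_bottle","screwdriver"):
        try: print(n,[(round(d["p"],2),np.round(d["location"],1).tolist(),int(d["region"].sum())) for d in trace(n,c)][:4])
        except Exception as e: print(n,e)
E
```

```text
pics
{'time': 0.0, 'q': array([ 1.07602726e+00,  1.50977953e-01,  1.43799530e+00,  2.70517618e-05,
        1.55380782e+00, -1.33981172e-01]), 'qd': array([ 0.00070884,  0.00013375, -0.00121629, -0.00206429,  0.0005825 ,
       -0.00065037]), 'joint_torque': array([-3.15916986e-03, -7.13033938e+01, -5.70863128e+01, -4.69397764e-04,
        8.77301674e-03,  9.22388779e-06]), 'position': array([0.20287535, 0.53778296, 0.24169783]), 'tcp_rot': array([-1.96603599e-04,  1.79417345e-01,  9.83772872e-01, -5.60904689e-04]), 'force': array([-0.55276077,  0.06147557,  0.48730236]), 'wrist_torque': array([-0.0310697 , -0.01871047,  0.04550048]), 'grasp_force': 0.0, 'width': 1.0020072633016872}
scene {'fx': 493.535, 'fy': 493.535, 'cx': 250.9561, 'cy': 193.1647, 'k1': 0.0502, 'R': [[-0.5666, 0.8239, -0.0146], [0.6498, 0.4358, -0.6228], [-0.5067, -0.3623, -0.7823]], 't': [0.2731, -0.2587, 1.8023]}
lower_leg [(0.87, [229.6, 204.1], 423)]
cam_lever [(0.45, [235.7, 205.9], 68)]
collar_face [(0.92, [225.7, 204.2], 431), (0.32, [163.7, 154.4], 420)]
lever_tip [(0.55, [236.4, 201.6], 62)]
length_mark [(0.94, [202.3, 259.8], 3857)]
stand [(0.78, [200.5, 258.3], 3936)]
arched_tray [(0.97, [381.7, 270.8], 2830)]
glue_bottle []
screwdriver [(0.66, [177.9, 126.1], 189)]
top {'fx': 425.0772, 'fy': 425.0772, 'cx': 260.8442, 'cy': 187.7378, 'k1': -0.0063, 'R': [[-0.0579, -0.9983, 0.0028], [-0.9762, 0.056, -0.2094], [0.2089, -0.0149, -0.9778]], 't': [0.0244, 0.5489, 1.3431]}
lower_leg [(0.89, [270.3, 174.7], 493)]
cam_lever []
collar_face [(0.94, [266.4, 178.1], 559)]
lever_tip []
length_mark [(0.73, [256.2, 128.0], 2890), (0.3, [265.0, 176.6], 409)]
stand [(0.48, [130.6, 226.0], 2169)]
arched_tray [(0.62, [131.6, 225.3], 2219)]
glue_bottle [(0.51, [364.4, 198.5], 270)]
screwdriver [(0.54, [390.4, 249.6], 326)]
```

```bash
python3 - <<'E'
import cv2
a=cv2.imread("pics/scene0.png");b=cv2.imread("pics/top0.png")
c=cv2.resize(a[150:300,140:340],None,fx=4,fy=4,interpolation=cv2.INTER_CUBIC);cv2.imwrite("pics/s1.png",c)
c=cv2.resize(b[80:230,170:370],None,fx=4,fy=4,interpolation=cv2.INTER_CUBIC);cv2.imwrite("pics/t1.png",c)
E
```

```text
(no output)
```

View pics/s1.png

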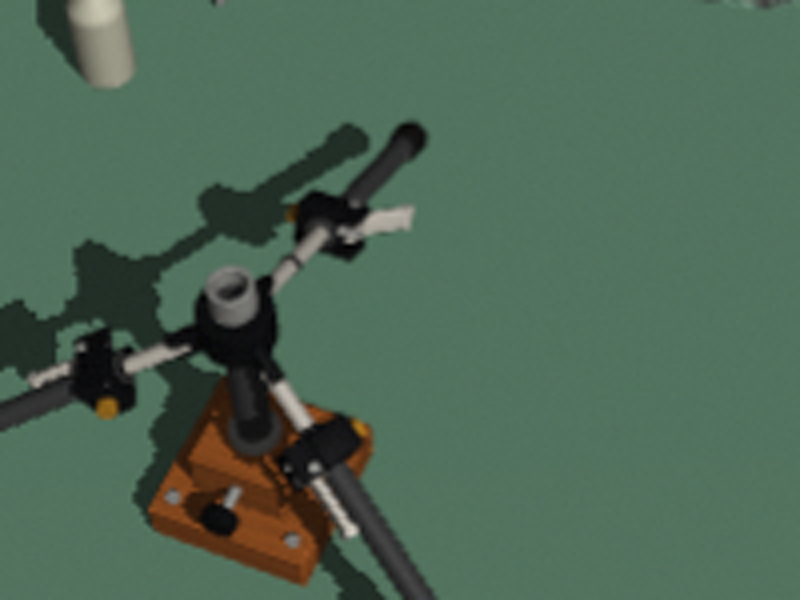

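View pics/t1.png

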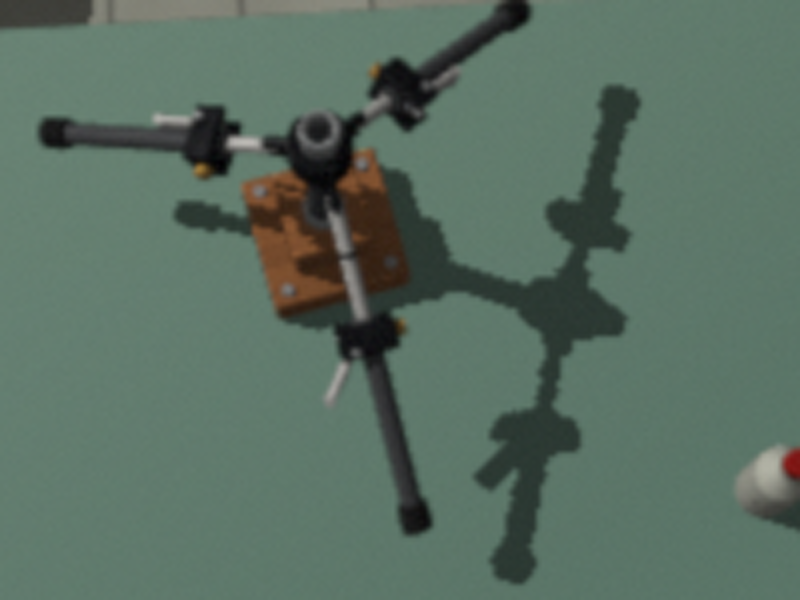

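View pics/top0.png

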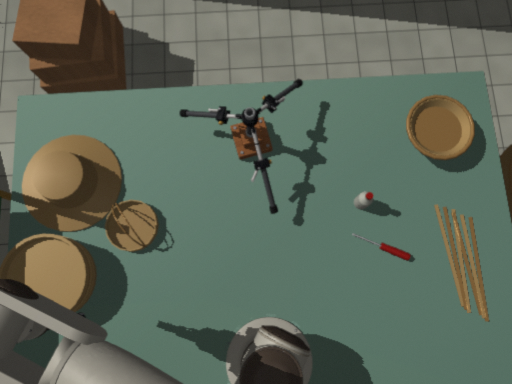

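The top view shows the leg running from hub (250,112) to foot (273,212), lever tip at (252,180) open to the +y side. In the scene view the lever tip is at (242,204), the foot at (243,184) and the ring at (212,215). Next I fit the leg's pose to these.

```bash
cat > h.py <<'E'
from rig import *
import numpy as np
from scipy.optimize import least_squares
from scipy.spatial.transform import Rotation as Rn
def proj(c,X):
    k=get_calibration(c);p=np.asarray(k["R"])@X+np.asarray(k["t"]);s=p[:2]/p[2];s=s*(1+k["k1"]*(s@s))
    return np.array([k["fx"]*s[0]+k["cx"],k["fy"]*s[1]+k["cy"]])
t=np.radians(25)
def frame(yaw):
    u=np.array([np.cos(yaw)*np.cos(t),np.sin(yaw)*np.cos(t),np.sin(t)]);y=np.array([-np.sin(yaw),np.cos(yaw),0])
    return np.c_[u,y,np.cross(u,y)]
E
cat > fit.py <<'E'
from h import *
T=lambda u,v:(170+u/4-.4,80+v/4-.4); S=lambda u,v:(140+u/4-.4,150+v/4-.4)
# label, cam, pixel
obs=[("sock","top",T(320,128)),("ring","top",T(347,256)),("foot","top",T(413,517)),("tip","top",T(329,402)),("rim","top",T(361,320)),
("sock","scene",S(232,280)),("ring","scene",S(291,261)),("foot","scene",S(410,138)),("tip","scene",S(408,217))]
def pts(p):
    h=np.array([p[0],p[1],.215+p[2]]);F=frame(p[3]);g=lambda x,y=0,z=0:h+F@np.array([x,y,z])
    a=p[4]
    return dict(sock=np.array([p[0],p[1],.26+p[2]]),ring=g(-.083,0,.004),foot=g(-.085-.05-.165),tip=g(-.135-.02-.044*np.cos(a),.0145+.044*np.sin(a),.003),rim=g(-.135,0,.01))
def res(p):
    P=pts(p);return np.r_[np.concatenate([proj(c,P[n])-q for n,c,q in obs]),p[2]/.003]
r=least_squares(res,[.7,0,0,0,.6],loss="soft_l1");p=r.x
print("hub,dz,yaw,cam",np.round(p,4)); print(np.round(r.fun[:-1].reshape(-1,2),1))
np.save("fit.npy",p)
E
cat > goal.py <<'E'
# goal.py x y z : TCP target in lower-leg-at-mark frame (m), prints handwheel shift/turn from the present pose
from h import *
import sys
p=np.load("fit.npy");F=frame(p[3]);h=np.array([p[0],p[1],.215+p[2]]);m=h-.085*F[:,0]
X=m+F@np.array([float(a) for a in sys.argv[1:4]])
o=observe();q=o["tcp_rot"];R=Rn.from_quat(q[[1,2,3,0]]).as_matrix()
G=np.c_[-F[:,0],F[:,1],-F[:,2]]
print("X",np.round(X,3),"now(leg)",np.round(F.T@(o["position"]-m)*1000,1),"w",round(o["width"],3),"t",o["time"])
print("turn",np.round(Rn.from_matrix(R.T@G).as_rotvec(degrees=True),2),"shift cm",np.round(R.T@(X-o["position"])*100,2))
E
python3 fit.py; python3 goal.py -0.125 .018 .05; python3 -c "import rig;print(rig.finger_overhang)"
```

```text
hub,dz,yaw,cam [ 7.364e-01  1.760e-02 -2.000e-04  2.150e-01  6.835e-01]
[[-0.7 -0.3]
 [-0.3  0.1]
 [-0.2  0.4]
 [-0.5 -0.1]
 [ 0.6  0.6]
 [-0.7  0.2]
 [ 0.1 -0.3]
 [-0.4  0.8]
 [-0.2 -0.8]]
X [ 0.526 -0.01   0.171] now(leg) [-275.   622.1  198.2] w 1.002 t 1.0
turn [ -7.2  -24.3  -32.46] shift cm [-49.56 -39.86   7.1 ]
0.011
```

Fit residuals are under 1 px. I'll hover above the start of the leg first.

```bash
python3 goal.py -0.095 .02 .09
```

```text
X [ 0.536 -0.006  0.22 ] now(leg) [-275.   622.1  198.2] w 1.002 t 1.0
turn [ -7.2  -24.3  -32.46] shift cm [-50.31 -39.13   2.21]
```

```bash
python3 -m handwheel '-1.4 -4.9 -6.5 -10 -7.8 0 1; -2.9 -9.7 -13 -20 -15.6 0 1; -4.3 -14.6 -19.5 -30 -23.4 0.5 1; -5.8 -19.4 -26 -40 -31.2 1 1; -7.2 -24.3 -32.5 -50.3 -39.1 2.2 1' 40; python3 goal.py -0.095 .02 .09
```

```text
time: 1.62
position: [0.3648, 0.2726, 0.2368]
tcp_rot: [0.215, -0.105, 0.971, 0.023]
force: [2.0, 0.7, 0.5]
width: 0.999
grasp_force: 0.0
X [ 0.536 -0.006  0.22 ] now(leg) [-185.4  328.4  150.4] w 0.999 t 1.625
turn [ 0.01 -0.03 -0.01] shift cm [ -9.04 -30.84   6.03]
```

```bash
python3 -m handwheel '0 0 0 -1.8 -6.2 1.2 1; 0 0 0 -3.6 -12.3 2.4 1; 0 0 0 -5.4 -18.5 3.6 1; 0 0 0 -7.2 -24.7 4.8 1; 0 0 0 -9 -30.8 6 1'; python3 goal.py -0.095 .02 .09
```

```text
time: 2.25
position: [0.5162, 0.0221, 0.2212]
tcp_rot: [0.214, -0.102, 0.971, 0.023]
force: [1.3, 1.8, 0.4]
width: 1.003
grasp_force: 0.0
X [ 0.536 -0.006  0.22 ] now(leg) [-106.3   51.4   96.4] w 1.003 t 2.25
turn [-0.05 -0.19 -0.31] shift cm [-1.15 -3.13  0.64]
```

```bash
python3 -m handwheel '0 0 0 -9 -30.8 6 1; 0 0 0 -9 -30.8 6 1' ; python3 goal.py -0.095 .02 -.012
```

```text
time: 2.5
position: [0.5809, -0.0847, 0.2142]
tcp_rot: [0.213, -0.102, 0.971, 0.023]
force: [0.9, 0.7, 0.1]
width: 1.002
grasp_force: 0.0
X [0.578 0.003 0.128] now(leg) [-72.7 -66.8  73. ] w 1.002 t 2.5
turn [-0.04 -0.23 -0.31] shift cm [2.24 8.67 8.5 ]
```

I repeated an absolute shift by mistake and overshot, clear of everything at 73 mm above the leg. I'll settle, then correct.

```bash
python3 -m handwheel '0 0 0 0 0 0 1; 0 0 0 0 0 0 1; 0 0 0 0 0 0 1' ; python3 goal.py -0.095 .02 .08
```

```text
time: 2.88
position: [0.5798, -0.0813, 0.2145]
tcp_rot: [0.213, -0.103, 0.971, 0.023]
force: [-0.1, -0.2, -0.0]
width: 1.001
grasp_force: 0.0
X [ 0.54  -0.005  0.211] now(leg) [-72.9 -63.2  73.4] w 1.001 t 2.875
turn [ 0.   -0.24 -0.21] shift cm [ 2.25  8.32 -0.65]
```

```bash
python3 -m handwheel '0 -0.2 -0.2 2.2 4 -0.6 1; 0 -0.2 -0.2 2.2 8.3 -0.6 1; 0 -0.2 -0.2 2.2 8.3 -0.6 1;0 -0.2 -0.2 2.2 8.3 -0.6 1' ; python3 goal.py -0.095 .02 -.012; python3 - <<'E'
from rig import *
import cv2
b=get_image("top"); cv2.imwrite("pics/t2.png",cv2.resize(b[80:230,170:370],None,fx=4,fy=4,interpolation=cv2.INTER_CUBIC)[:,:,::-1])
E
```

```text
time: 3.38
position: [0.5407, -0.0053, 0.2111]
tcp_rot: [0.215, -0.105, 0.971, 0.023]
force: [-0.1, 0.1, -1.0]
width: 1.003
grasp_force: 0.0
X [0.578 0.003 0.128] now(leg) [-94.2  19.4  79.6] w 1.003 t 3.375
turn [-0.01 -0.01  0.02] shift cm [0.08 0.06 9.16]
```

View pics/t2.png

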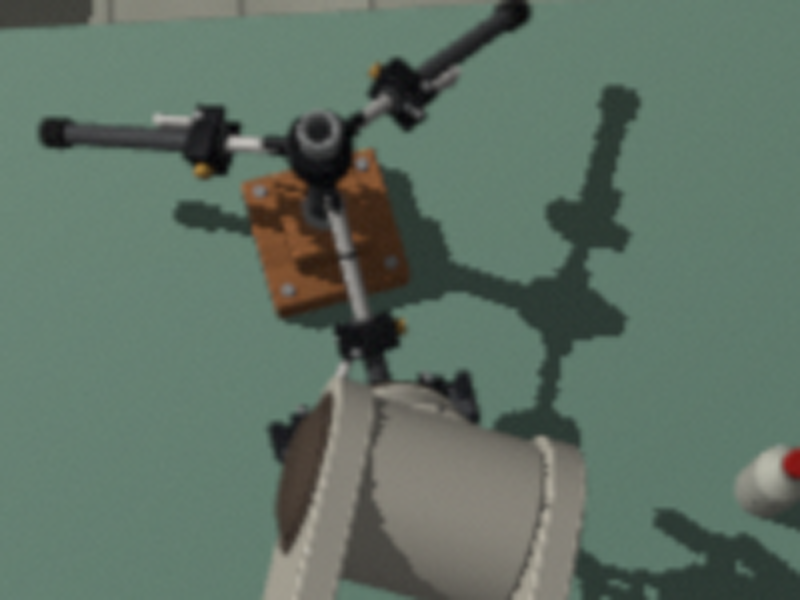

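The fingers (280,435) and (465,395) straddle the tube and lever below the collar, so I can go straight down.

```bash
python3 -m handwheel '0 0 0 0.1 0 3 1; 0 0 0 0.1 0 6 1; 0 0 0 0.1 0 8 1; 0 0 0 0.1 0 9.2 1; 0 0 0 0.1 0 9.2 0.85' ; python3 goal.py -0.09 .02 -.012
```

```text
time: 4.05
position: [0.5777, 0.0018, 0.126]
tcp_rot: [0.214, -0.104, 0.971, 0.023]
force: [-0.9, 0.2, -0.1]
width: 0.85
grasp_force: 0.0
X [0.582 0.004 0.13 ] now(leg) [-96.   18.4 -13.5] w 0.85 t 4.05
turn [ 0.01 -0.14 -0.11] shift cm [-0.6   0.16 -0.15]
```

```bash
python3 -m handwheel '0 0 0 0 0.2 0 0.8; 0 0 0 -1 0.2 -0.1 0.8; 0 0 0 -2.5 0.2 -0.1 0.8; 0 0 0 -4 0.2 -0.1 0.8; 0 0 0 -5 0.2 -0.1 0.8' ; python3 -m handwheel '0 0 0 0 0 0 0.8;0 0 0 0 0 0 0.8'; python3 goal.py -0.037 .02 -.012;  python3 - <<'E'
from rig import *
import cv2
b=get_image("top"); cv2.imwrite("pics/t3.png",cv2.resize(b[100:200,200:320],None,fx=6,fy=6,interpolation=cv2.INTER_CUBIC)[:,:,::-1])
E
```

```text
time: 4.68
position: [0.6224, 0.0138, 0.1493]
tcp_rot: [0.215, -0.104, 0.971, 0.023]
force: [-2.1, -1.6, 0.8]
width: 0.801
grasp_force: 1.1
time: 4.92
position: [0.621, 0.0136, 0.1483]
tcp_rot: [0.214, -0.104, 0.971, 0.023]
force: [-0.7, -1.4, -0.6]
width: 0.799
grasp_force: 0.6
X [0.629 0.015 0.152] now(leg) [-46.   20.7 -12.2] w 0.799 t 4.925
turn [ 0.   -0.1  -0.08] shift cm [-0.9  -0.07 -0.03]
```

View pics/t3.png

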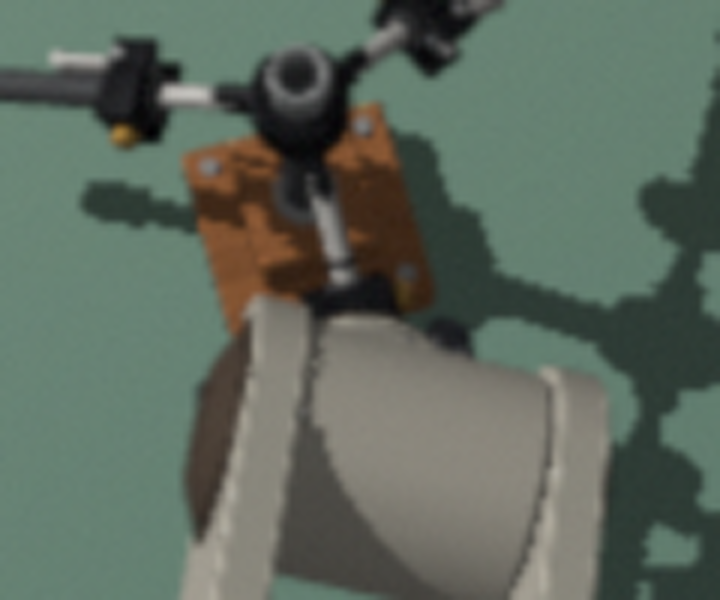

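The collar rim (345,283 in the crop) is just short of the ring (340,267). I'll measure the gap with intensity profiles along the rod in both cameras.

```bash
cat > prof.py <<'E'
from h import *
import cv2
p=np.load("fit.npy");F=frame(p[3]);m=np.array([p[0],p[1],.215+p[2]])-.085*F[:,0]
xs=np.arange(-.02,.0141,.001)
for c,n in(("top",.006),("scene",.006)):
    g=cv2.cvtColor(get_image(c),cv2.COLOR_RGB2GRAY)
    P=[np.array([proj(c,m+F@np.array([x,y,n])) for x in xs],np.float32) for y in(-.002,0,.002)]
    v=np.mean([cv2.remap(g,q[:,0],q[:,1],cv2.INTER_LINEAR).ravel() for q in P],0)
    print(c,[(int(round(x*1000)),int(a)) for x,a in zip(xs,v)])
E
python3 prof.py
```

```text
top [(-20, 26), (-19, 24), (-18, 23), (-17, 22), (-16, 24), (-15, 24), (-14, 26), (-13, 28), (-12, 31), (-11, 38), (-10, 50), (-9, 63), (-8, 76), (-7, 91), (-6, 105), (-5, 116), (-4, 119), (-3, 120), (-2, 117), (-1, 106), (0, 92), (1, 79), (2, 76), (3, 80), (4, 85), (5, 94), (6, 106), (7, 118), (8, 126), (9, 129), (10, 130), (11, 132), (12, 132), (13, 132), (14, 132)]
scene [(-20, 22), (-19, 25), (-18, 28), (-17, 32), (-16, 35), (-15, 39), (-14, 43), (-13, 47), (-12, 52), (-11, 57), (-10, 62), (-9, 68), (-8, 76), (-7, 82), (-6, 86), (-5, 90), (-4, 91), (-3, 89), (-2, 83), (-1, 76), (0, 69), (1, 65), (2, 63), (3, 63), (4, 68), (5, 76), (6, 86), (7, 95), (8, 102), (9, 108), (10, 110), (11, 112), (12, 113), (13, 113), (14, 113)]
```

The ring is at 0–4 mm as expected and the collar edge is at about -8.5 mm, matching the pad geometry. I'll push 9 mm more and hold.

```bash
python3 -m handwheel '0 0 0 -0.5 0 0 0.8; 0 0 0 -0.9 0 0 0.8; 0 0 0 -0.9 0 0 0.8; 0 0 0 -0.9 0 0 0.8; 0 0 0 -0.9 0 0 0.8' ; python3 prof.py;python3 goal.py -0.037 .005 -.012
```

```text
time: 5.7
position: [0.6293, 0.0153, 0.1525]
tcp_rot: [0.215, -0.104, 0.971, 0.023]
force: [-1.4, 0.3, -0.8]
width: 0.8
grasp_force: 0.6
top [(-20, 120), (-19, 123), (-18, 126), (-17, 123), (-16, 115), (-15, 106), (-14, 90), (-13, 71), (-12, 52), (-11, 39), (-10, 31), (-9, 25), (-8, 22), (-7, 22), (-6, 22), (-5, 23), (-4, 24), (-3, 26), (-2, 28), (-1, 34), (0, 41), (1, 49), (2, 59), (3, 70), (4, 82), (5, 94), (6, 105), (7, 117), (8, 125), (9, 128), (10, 130), (11, 132), (12, 132), (13, 132), (14, 131)]
scene [(-20, 14), (-19, 15), (-18, 16), (-17, 16), (-16, 17), (-15, 17), (-14, 17), (-13, 18), (-12, 19), (-11, 20), (-10, 22), (-9, 25), (-8, 28), (-7, 31), (-6, 34), (-5, 36), (-4, 38), (-3, 40), (-2, 42), (-1, 43), (0, 46), (1, 50), (2, 54), (3, 60), (4, 67), (5, 77), (6, 87), (7, 96), (8, 103), (9, 108), (10, 111), (11, 113), (12, 114), (13, 114), (14, 115)]
X [ 0.632 -0.     0.152] now(leg) [-36.6  20.6 -12. ] w 0.796 t 5.8
turn [-0.01 -0.06 -0.09] shift cm [ 0.03 -1.56  0.  ]
```

The collar now merges with the ring, so step 1 holds. Next I close gradually, keeping the -y finger just off the tube.

```bash
python3 -m handwheel '0 0 0 0 -0.3 0 0.7; 0 0 0 0 -0.7 0 0.6; 0 0 0 0 -1.1 0 0.5; 0 0 0 0 -1.35 0 0.45; 0 0 0 0 -1.35 0 0.45' 40; python3 prof.py;python3 goal.py -0.037 .005 -.012
```

```text
time: 6.42
position: [0.6324, 0.0018, 0.1531]
tcp_rot: [0.215, -0.104, 0.971, 0.023]
force: [-4.7, 0.4, 5.8]
width: 0.449
grasp_force: 0.7
top [(-20, 94), (-19, 91), (-18, 88), (-17, 83), (-16, 79), (-15, 76), (-14, 73), (-13, 71), (-12, 69), (-11, 67), (-10, 62), (-9, 59), (-8, 57), (-7, 55), (-6, 52), (-5, 51), (-4, 50), (-3, 48), (-2, 47), (-1, 48), (0, 51), (1, 53), (2, 61), (3, 72), (4, 83), (5, 94), (6, 106), (7, 117), (8, 125), (9, 128), (10, 130), (11, 132), (12, 131), (13, 130), (14, 130)]
scene [(-20, 16), (-19, 16), (-18, 17), (-17, 17), (-16, 17), (-15, 17), (-14, 18), (-13, 18), (-12, 18), (-11, 19), (-10, 21), (-9, 24), (-8, 27), (-7, 31), (-6, 35), (-5, 38), (-4, 41), (-3, 44), (-2, 46), (-1, 48), (0, 52), (1, 56), (2, 59), (3, 65), (4, 72), (5, 80), (6, 89), (7, 97), (8, 103), (9, 108), (10, 110), (11, 112), (12, 113), (13, 114), (14, 115)]
X [ 0.632 -0.     0.152] now(leg) [-36.2   6.8 -11.6] w 0.451 t 6.525
turn [-0.03 -0.01 -0.09] shift cm [ 0.08 -0.18  0.04]
```

```bash
python3 -m handwheel '0 0 0 0 -0.2 0 0.36; 0 0 0 0 -0.2 0 0.3; 0 0 0 0 -0.2 0 0.2; 0 0 0 0 -0.2 0 0.1; 0 0 0 0 -0.2 0 0' 40; python3 prof.py;python3 goal.py -0.037 .005 -.012;  python3 - <<'E'
from rig import *
import cv2
b=get_image("scene"); cv2.imwrite("pics/s3.png",cv2.resize(b[150:250,160:280],None,fx=6,fy=6,interpolation=cv2.INTER_CUBIC)[:,:,::-1]); print(observe())
E
```

```text
time: 7.15
position: [0.6336, -0.0019, 0.1538]
tcp_rot: [0.216, -0.104, 0.971, 0.021]
force: [-0.9, -17.3, 7.5]
width: 0.299
grasp_force: 38.7
top [(-20, 89), (-19, 90), (-18, 91), (-17, 93), (-16, 95), (-15, 97), (-14, 99), (-13, 99), (-12, 100), (-11, 100), (-10, 100), (-9, 100), (-8, 99), (-7, 98), (-6, 96), (-5, 94), (-4, 90), (-3, 86), (-2, 81), (-1, 76), (0, 71), (1, 67), (2, 73), (3, 82), (4, 91), (5, 100), (6, 109), (7, 119), (8, 125), (9, 127), (10, 129), (11, 131), (12, 131), (13, 130), (14, 130)]
scene [(-20, 14), (-19, 15), (-18, 16), (-17, 17), (-16, 17), (-15, 17), (-14, 16), (-13, 16), (-12, 16), (-11, 17), (-10, 18), (-9, 20), (-8, 23), (-7, 27), (-6, 30), (-5, 33), (-4, 36), (-3, 40), (-2, 43), (-1, 47), (0, 51), (1, 56), (2, 61), (3, 66), (4, 73), (5, 82), (6, 91), (7, 99), (8, 105), (9, 109), (10, 111), (11, 112), (12, 113), (13, 114), (14, 114)]
X [ 0.632 -0.     0.152] now(leg) [-35.6   2.8 -11.1] w 0.303 t 7.25
turn [-0.23  0.07 -0.07] shift cm [0.14 0.22 0.09]
{'time': 7.3, 'q': array([-0.20979612,  0.07689347,  1.76325222,  0.21853327,  0.90855834,
       -2.09385397]), 'qd': array([ 9.05284460e-04, -1.06913025e-03,  4.01574977e-05, -5.15842130e-04,
       -1.61456033e-03, -4.73810785e-04]), 'joint_torque': array([ 10.47110617, -57.99868226, -50.03761768,   4.6979329 ,
        -0.20857559,   0.15673166]), 'position': array([ 0.63363023, -0.00194538,  0.15379142]), 'tcp_rot': array([ 0.21604705, -0.10370052,  0.97062339,  0.02145008]), 'force': array([ -0.91454992, -17.30733351,   9.01329415]), 'wrist_torque': array([-2.35659991, -0.32636282, -0.88421978]), 'grasp_force': 38.70292603969574, 'width': 0.2990320817094461}
```

View pics/s3.png

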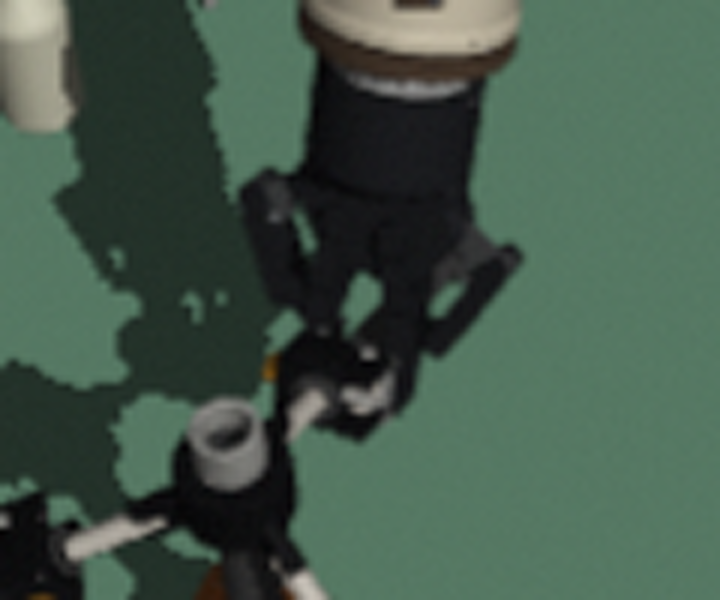

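The image shows the jaws closed on tube and lever right below the collar, with the lever (370,390) along the tube. The width is below 28 mm, so the lever is shut. I'll relieve the side load, come 1 mm back down and verify.

```bash
python3 -m handwheel '0 0 0 0.05 -0.1 -0.05 0; 0 0 0 0.1 -0.15 -0.1 0; 0 0 0 0.1 -0.15 -0.1 0; 0 0 0 0.1 -0.15 -0.1 0' 40; python3 prof.py;python3 goal.py -0.037 .005 -.012;  python3 - <<'E'
from rig import *
import cv2,numpy as np
b=get_image("top"); s=get_image("scene");f=lambda a:cv2.resize(a,(400,400),interpolation=cv2.INTER_CUBIC)
cv2.imwrite("pics/t4.png",np.hstack([f(b[120:170,232:282]),f(s[190:240,190:240])])[:,:,::-1])
E
```

```text
time: 7.8
position: [0.6318, -0.0024, 0.153]
tcp_rot: [0.215, -0.104, 0.971, 0.023]
force: [0.0, -7.7, -0.3]
width: 0.301
grasp_force: 40.4
top [(-20, 95), (-19, 98), (-18, 100), (-17, 102), (-16, 104), (-15, 104), (-14, 105), (-13, 105), (-12, 105), (-11, 105), (-10, 105), (-9, 104), (-8, 103), (-7, 101), (-6, 98), (-5, 97), (-4, 92), (-3, 88), (-2, 83), (-1, 77), (0, 70), (1, 64), (2, 68), (3, 75), (4, 84), (5, 94), (6, 105), (7, 117), (8, 125), (9, 127), (10, 129), (11, 131), (12, 131), (13, 131), (14, 131)]
scene [(-20, 15), (-19, 16), (-18, 16), (-17, 16), (-16, 17), (-15, 16), (-14, 17), (-13, 17), (-12, 19), (-11, 20), (-10, 23), (-9, 26), (-8, 30), (-7, 34), (-6, 36), (-5, 39), (-4, 40), (-3, 41), (-2, 42), (-1, 44), (0, 47), (1, 50), (2, 54), (3, 60), (4, 68), (5, 78), (6, 87), (7, 96), (8, 103), (9, 108), (10, 111), (11, 112), (12, 114), (13, 114), (14, 115)]
X [ 0.632 -0.     0.152] now(leg) [-37.6   2.8 -11. ] w 0.301 t 7.9
turn [-0.08 -0.05 -0.08] shift cm [-0.06  0.22  0.1 ]
```

View pics/t4.png

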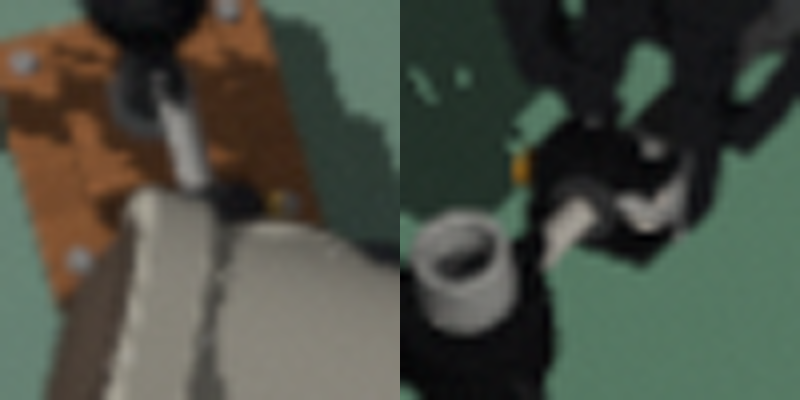

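Left (top) view: the collar meets the ring. Right (scene) view: the lever, from (630,210) to (690,160), is parallel to the rod, so it is shut. Its profile matches the at-mark state, and the grip is a steady 40 N. Handing in.

```bash
python3 -c "
from rig import *
print(close_job())"
```

```text
the job is handed in; nothing more can be done
None
```

I handed the job in at about 8 s with the leg's collar at the ring mark (within about 1 mm by the cameras), the cam lever shut and the gripper holding the tube and lever at 40 N; the hand-in returned no verdict.

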